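Roll the press roller to its inspection station

ROBOT

A 6-joint arm with a two-finger parallel gripper is mounted at the origin on the work surface. World frame = base frame: x ahead of the robot, y to its left, z up, the work surface at z = 0. Lengths are in m, angles in rad, forces in N, time in s.
With the tool pointing down it reaches from about 0.4 to 0.925 m from the base axis. Payload 3.4 kg.
Tool frame: the origin (TCP) lies between the finger pads; the fingertips stand robot.tip_extent ahead of it and the grasp point (between the pads) lies 5 mm behind it (robot.tip_extent is the distance from the TCP to the fingertips, in m); z points along the fingers, y is the direction in which the jaws open and shut (so a half turn about z gives the same grasp; the last joint's range is limited). The gripper opens to 85 mm and grips with 20 to 120 N. Pads are 22 mm wide; open, the fingers measure 114 mm over their backs; the gripper's body (76 mm by 85 mm) begins 54 mm behind the grasp point. The pads swing forward as they close: fully open they stand 13 mm farther back than shut.
Start: joints at [-1.286, 0.307, 1.506, -0, 1.328, -0.073], TCP at [0.202, -0.538, 0.206] pointing down, gripper open.
Joint ranges: [-3.12, 3.12], [-1.05, 2.28], [0.14, 2.33], [-1.42, 4.57], [0.1, 2.73], [-2.68, 2.68]. Speed limits (rad/s): [2.57, 2.57, 3.14, 3.14, 3.14, 3.14].

INTERFACE

Orientations are given as a 3x3 rotation matrix whose columns are the frame's x, y, z axes.
In Python, from cell import robot gives the robot as it stands.
- The arm moves only by the tool carry_out, never from a script. Its argument "rows" is a list of rows, each a list of 5 numbers: the opening, from 0 (shut) to 1 (fully open), then the shift along the tool's x, y, z in cm, then the turn about the tool's z in rad. A call has 1 to 12 rows; each row is the pose to reach, as a shift and turn from the pose measured when the call began, along the tool's axes at that moment; what a row does not reach only later rows make up. A row lasts 1/10 s, in which the tool goes at most 50 mm and 8.59 degrees, less where a joint would pass 70% of its speed; a pose out of reach is approached as far as the arm can. A call with a gripper value outside its range is refused whole. The fingers move at their own pace and stop on an object; "squeeze" is the grip in N (left out, the last holds). Time passes only in rows, so rows that repeat a pose let the fingers close. It gives the time, the measured TCP pose, the force and the opening at its end, in the units of the state.
- robot.observe(): the state, without advancing time (a new reading comes with each control period).
- robot.camera(name): name is "scene" or "side" or "wrist"; returns the picture (420x560x3 uint8, red, green, blue); there is no depth.
- robot.camera_model(name): a dict with "fx", "fy", "cx", "cy" (pixels), "extrinsics" (4x4, takes a point from world to camera coordinates); the wrist camera has in their place "mount" (4x4, takes a point from camera to tool coordinates, whose origin is the TCP and whose axes are the flange's). Camera axes: x right, y down, z forward; pixel columns grow to the right and rows downward; lengths in m; the calibration is good to about 2 mm. A picture is of the moment at which its call begins: read the wrist's pose just before it. camera_model takes no time and is no camera call.
- robot.finish_job(): hands the job in, once; it reports no verdict.
The state is a dict: "t": time; "joint_pos": joint angles; "dq": joint speeds; "joint_efforts": joint torques, N m; "tcp_pos": TCP position; "orientation": TCP orientation; "contact_force": force on the tool from outside, world axes, zero at the start; "ft_torque": the same for the moment, N m; "finger_gap": opening from 0.0 (shut) to 1.0 (fully open).
Only numpy, scipy, OpenCV 4.12 (cv2) and the standard library are available. Lean on these libraries where they do the work, as an engineer would, in place of code of your own. Each camera call takes 0.05 s, during which the arm holds its last target. There are 200 camera calls.

TASK

Roll the large metal press roller along the glass mixing slab, without picking it up, until it lies at rest between the two parallel black lines of the inspection station, square with them. The shorter single black line is an old mark and does not count; leave the small roller and the ink knife on the slab where they are.

Things in the scene. Friction and masses are not known exactly. Their poses are not given: they have to be found in the camera images.
- roller: Large press roller, loose on the slab: smooth aluminium barrel 50 mm in diameter, 150 long, dark steel journals 14 in diameter, 20 long at the ends. 0.3 to 0.65 kg. Origin at the barrel's centre, 25 mm above the slab; x along its axis, y and z turn with it (z up at first). Pushed lightly from the side it rolls square to its axis, and left alone at under 0.1 m/s it stops within some 20 mm.
- station_mid (a point): Station: two parallel black painted lines, flat, 230 mm long, 80 mm clear between. Point: midway between, half-way along, on the slab's top; x along the lines, y across, z up. The fixed pale slab is 340 x 600 x 8 mm (top 8 mm above the table), long side along this y; roller, station and an old shorter single line lie along it in any order, nearly parallel; its middle 220 mm is clear of all else.
- smallroller: The small roller, a bystander lying near one long edge of the slab: aluminium barrel 30 mm in diameter and 90 mm long with dark journals (114 mm over all), its axis along that edge. Origin at its centre, 15 mm above the slab; x is its axis.
- knife: The ink knife, a bystander lying flat near the other long edge of the slab: dark wooden handle 22 mm wide and 12 mm high, steel blade, 235 mm long over all. Origin near mid-length on its underside, x towards the blade's tip, z up.
There are look-alikes about, which are no part of the job. Leave any brown or pink look-alike of the roller alone.

How it is judged:
By the outcome, as a careful person would: the job done as asked, in the order asked, and still so for the second after the job is handed in, with the robot touching nothing.
It also fails if it takes over 38 s, if anything falls off the work surface, if the arm or the gripper's body presses on something with over 40 N, if the wrist force passes 120 N, or if a joint passes its speed limit or range.

## Working session

There is one attempt and no reset: what is moved stays moved. The work goes in short steps, Python scripts to look and compute and a tool call to move; the robot and the scene stay as the last step left them, time stands still between calls to the robot, and variables do not carry over. Pictures are saved under pics/ and viewed, about 8 in all and at most 12, crops included, and the job is handed in when it is done.

Besides the shell and the picture viewer there is one more tool, called after "Request:" by a JSON object that holds its "name" and its "arguments", one argument or row to a line. carry_out: Moves the arm, as the interface text tells. Its arguments: {"type":"object","properties":{"rows":{"type":"array","items":{"type":"array","items":{"type":"number"}}},"squeeze":{"type":"number"}},"required":["rows"]}

```bash
mkdir -p pics; ls
python3 - <<'E'
from cell import robot
import cv2,numpy as np
print(robot.observe()); print(robot.tip_extent)
for n in("scene","side"):
    cv2.imwrite(f"pics/{n}0.png",robot.camera(n)[:,:,::-1]); m=robot.camera_model(n); print(n,{k:np.round(v,4).tolist() if not isinstance(v,str) else v for k,v in m.items()})
print(robot.camera_model("wrist"))
E
```

```text
pics
{'t': 0.0, 'joint_pos': array([-1.28548005e+00,  3.07560542e-01,  1.50771243e+00, -6.11063936e-06,
        1.32840465e+00, -7.35285674e-02]), 'dq': array([ 0.00095281,  0.00103152,  0.00027571,  0.00061785, -0.00177169,
        0.0001018 ]), 'joint_efforts': array([-1.20010889e-03, -4.57559931e+01, -2.51912463e+01, -1.74758125e-04,
        1.31351722e-02, -9.93339704e-07]), 'tcp_pos': array([ 0.20167621, -0.53764237,  0.20477352]), 'orientation': array([[ 9.36302656e-01,  3.51193658e-01, -5.92528168e-04],
       [ 3.51194127e-01, -9.36300534e-01,  1.99900490e-03],
       [ 1.47253404e-04, -2.07976601e-03, -9.99997826e-01]]), 'contact_force': array([ 0.7465553 , -0.91213635, -0.1076826 ]), 'ft_torque': array([0.00696517, 0.03966061, 0.01491874]), 'finger_gap': 0.9979079616190181}
0.014
scene {'fx': 438.4579, 'fy': 438.4579, 'cx': 282.7748, 'cy': 215.5325, 'extrinsics': [[-0.2643, 0.9644, 0.0121, 0.3681], [0.7973, 0.2255, -0.5599, -0.2896], [-0.5426, -0.1383, -0.8285, 1.4765], [0.0, 0.0, 0.0, 1.0]]}
side {'fx': 478.4249, 'fy': 478.4249, 'cx': 283.0111, 'cy': 204.4926, 'extrinsics': [[-0.9518, -0.3061, 0.0204, 0.3978], [-0.2315, 0.673, -0.7025, 0.3121], [0.2013, -0.6733, -0.7114, 0.9872], [0.0, 0.0, 0.0, 1.0]]}
{'fx': 332.47739917348554, 'fy': 332.47739917348554, 'cx': 277.0762759392561, 'cy': 211.1738559079029, 'mount': array([[ 8.10699171e-04, -9.64905918e-01, -2.62594577e-01,
         6.61091526e-02],
       [ 9.99998997e-01,  4.77168210e-04,  1.33390389e-03,
         4.66183147e-04],
       [-1.16178997e-03, -2.62595395e-01,  9.64905337e-01,
        -1.68832489e-01],
       [ 0.00000000e+00,  0.00000000e+00,  0.00000000e+00,
         1.00000000e+00]])}
```

View pics/scene0.png

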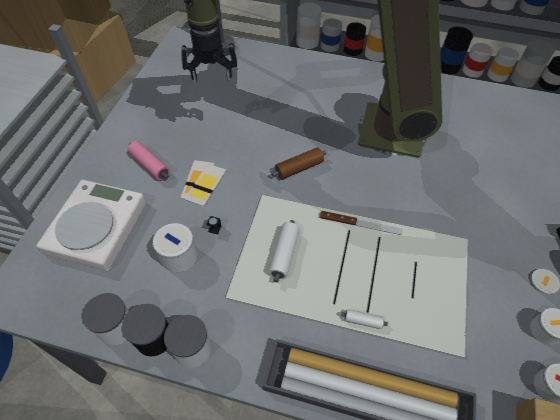

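View pics/side0.png

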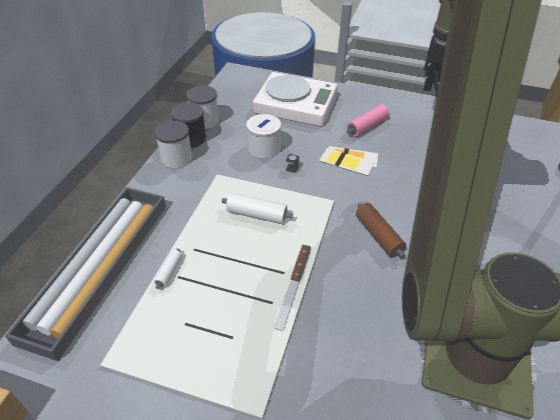

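The scene view shows the roller at about (285,250), the station lines at (342,266) and (375,273), and the old line at (414,280). The side view agrees. I'll measure them now.

```bash
cat > h.py <<'E'
from cell import robot
import cv2,numpy as np
def ray(n,uv):
    m=robot.camera_model(n);E=np.array(m["extrinsics"]);R,t=E[:3,:3],E[:3,3]
    d=R.T@np.array([(uv[0]-m["cx"])/m["fx"],(uv[1]-m["cy"])/m["fy"],1.]);return -R.T@t,d/np.linalg.norm(d)
def onz(n,uv,z):
    o,d=ray(n,uv);return o+d*(z-o[2])/d[2]
def tri(a,b):
    (o1,d1),(o2,d2)=ray("scene",a),ray("side",b)
    s=np.linalg.lstsq(np.c_[d1,-d2],o2-o1,rcond=None)[0];p,q=o1+s[0]*d1,o2+s[1]*d2
    return (p+q)/2,np.linalg.norm(p-q)
def blobs(n,img):
    g=cv2.cvtColor(img,cv2.COLOR_RGB2GRAY)
    slab=(g>150).astype(np.uint8);k,l,s,c=cv2.connectedComponentsWithStats(slab)
    i=max(range(1,k),key=lambda i:s[i,4] if 220<c[i][0]-(-0 if n=="scene" else -60)<420 else 0)
    cs,_=cv2.findContours((l==i).astype(np.uint8),cv2.RETR_EXTERNAL,cv2.CHAIN_APPROX_NONE)
    hull=cv2.convexHull(max(cs,key=cv2.contourArea));m=np.zeros_like(g);cv2.fillPoly(m,[hull],1);m=cv2.erode(m,np.ones((3,3)))
    k,l,s,c=cv2.connectedComponentsWithStats(((g<95)&(m>0)).astype(np.uint8),connectivity=8)
    out=[]
    for j in range(1,k):
        if s[j,4]<12: continue
        p=np.argwhere(l==j)[:,::-1].astype(float);q=p-p.mean(0);a=np.linalg.svd(q,full_matrices=False)[2][0];e=q@a
        out.append((p.mean(0),p.mean(0)+a*e.min(),p.mean(0)+a*e.max(),len(p)))
    return out
E
python3 - <<'E'
from h import *
for n in("scene","side"):
    for c,a,b,k in blobs(n,cv2.imread(f"pics/{n}0.png")[:,:,::-1]):
        print(n,k,c.round(1),a.round(1),b.round(1),"onslab",onz(n,a,.008)[:2].round(4),onz(n,b,.008)[:2].round(4))
E
```

```text
scene 280 [337.9 217.6] [319.7 213.8] [355.9 221.3] onslab [ 0.4077 -0.1592] [ 0.4046 -0.0533]
scene 124 [341.2 267. ] [348.9 230. ] [333.6 303.1] onslab [ 0.4392 -0.0674] [ 0.667  -0.0647]
scene 130 [373.  274.8] [379.2 236.9] [367. 312.] onslab [0.4386 0.0187] [0.6677 0.0213]
scene 61 [413.8 279.3] [412. 297.] [415.5 262. ] onslab [0.5961 0.1266] [0.4909 0.1252]
scene 99 [276.9 275.4] [270.6 274.4] [283.9 276.5] onslab [ 0.6326 -0.2418] [ 0.6291 -0.2062]
scene 28 [343.7 314.1] [343.3 311.4] [344.4 319.1] onslab [ 0.6821 -0.0366] [ 0.7013 -0.0302]
scene 12 [385.  323.5] [385. 322.] [385. 325.] onslab [0.6816 0.0687] [0.6893 0.0697]
side 501 [287.6  68. ] [242.   63.9] [312.2  70.2] onslab [ 0.8791 -0.9333] [ 0.6197 -0.9782]
side 55 [206.4 101. ] [216.9  97.8] [196.4 104.2] onslab [ 0.8766 -0.6921] [ 0.9253 -0.6337]
side 673 [195.3 132.3] [213.6 120. ] [169.3 149.9] onslab [ 0.8354 -0.5706] [ 0.8983 -0.3879]
side 125 [371.1 127.5] [386.4 117.7] [356.  137.1] onslab [ 0.3107 -0.7696] [ 0.3839 -0.6345]
side 30 [263.4 122.9] [267.8 119.8] [259.1 126.1] onslab [ 0.672  -0.6296] [ 0.687  
[... 504 characters left out ...]
208.2] [399.6 254.5] onslab [ 0.3136 -0.3329] [ 0.1884 -0.2103]
side 17 [284.4 214.7] [285.7 208.9] [283.1 220. ] onslab [ 0.4966 -0.2671] [ 0.4908 -0.227 ]
side 225 [301.  264.3] [308. 246.] [294.9 280.1] onslab [ 0.4064 -0.1642] [ 0.4074 -0.0564]
side 115 [241.  261.6] [194.9 249.5] [283.1 272.6] onslab [ 0.6634 -0.0653] [ 0.4397 -0.068 ]
side 148 [228.4 290.6] [178.1 276.7] [271.8 302.6] onslab [0.6653 0.0206] [0.4383 0.0178]
side 24 [159.2 283.9] [156.3 280.7] [161.5 286.4] onslab [0.7071 0.0465] [0.6885 0.0569]
side 84 [208.3 330.3] [185.1 323.6] [231.9 337.3] onslab [0.5962 0.1258] [0.49   0.1242]
side 366 [ 37.1 337.3] [ 20.2 332.1] [ 55.7 343.1] onslab [0.9112 0.2524] [0.8263 0.2504]
```

Run:
```python
import cv2,numpy as np
a=cv2.imread("pics/scene0.png")[210:290,255:315];b=cv2.imread("pics/side0.png")[180:235,210:305]
a=cv2.resize(a,None,fx=6,fy=6,interpolation=0);b=cv2.resize(b,None,fx=4,fy=4,interpolation=0)
o=np.zeros((480,760,3),np.uint8);o[:,:360]=a;o[:220,375:755]=b;cv2.imwrite("pics/crop1.png",o)
```

```text
(no output)
```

View pics/crop1.png

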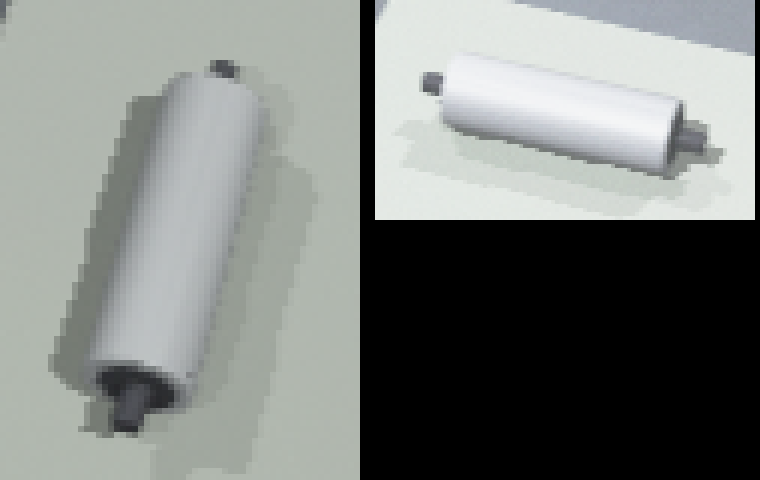

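Run:
```python
from h import *
A=tri((276,281),(221.8,200.8));B=tri((292.3,221),(292.6,214.8))
d=A[0]-B[0];print(A,B,np.linalg.norm(d),"mid",(A[0]+B[0])/2,"ang",np.arctan2(d[1],d[0]))
s=robot.observe();R=s["orientation"]
c=(A[0]+B[0])/2;print(R.T@(np.r_[c[:2],.15]-s["tcp_pos"])*100, "toolx yaw",np.arctan2(R[1,0],R[0,0]))
```

```text
(array([ 0.65714207, -0.22013807,  0.03019612]), np.float64(0.0005805402458695241)) (array([ 0.46786628, -0.22725644,  0.03331976]), np.float64(0.0040669094584964965)) 0.1894353532555805 mid [ 0.56250418 -0.22369726  0.03175794] ang 0.03759071117922562
[ 44.81099953 -16.72158284   5.52400205] toolx yaw 0.3588043844070605
```

Request:
{"name": "carry_out", "arguments": {
  "rows": [
    [1,44.8,-16.7,2,0.32],
    [1,44.8,-16.7,2,0.32],
    [1,44.8,-16.7,2,0.32],
    [1,44.8,-16.7,2,0.32],
    [1,44.8,-16.7,2,0.32],
    [1,44.8,-16.7,2,0.32],
    [1,44.8,-16.7,2,0.32],
    [1,44.8,-16.7,2,0.32],
    [1,44.8,-16.7,2,0.32],
    [1,44.8,-16.7,2,0.32],
    [1,44.8,-16.7,2,0.32],
    [1,44.8,-16.7,2,0.32]
  ],
  "squeeze": 20
}}

```text
t: 1.3
tcp_pos: [0.5624, -0.2232, 0.1844]
orientation: [[0.999, 0.041, -0.002], [0.041, -0.999, 0.002], [-0.002, -0.002, -1.0]]
contact_force: [-0.6, 0.4, 0.2]
finger_gap: 0.999
```

Run:
```python
from h import *
s=robot.observe();R=s["orientation"];np.savez("w1.npz",R=R,p=s["tcp_pos"]);print(s["t"],s["tcp_pos"],np.arctan2(R[1,0],R[0,0]))
cv2.imwrite("pics/w1.png",robot.camera("wrist")[:,:,::-1])
```

```text
1.3 [ 0.56238587 -0.22322006  0.18442912] 0.041006827242263094
```

View pics/w1.png

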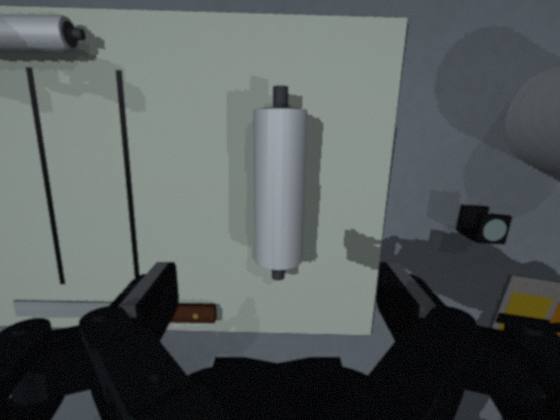

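The wrist view shows the roller with journal ends at about (281,87) and (278,279), and the station lines at (120,70)-(137,278) and (30,68)-(62,284).

```bash
cat >> h.py <<'E'
def won(R,p,uv,z):
    m=robot.camera_model("wrist");M=np.array(m["mount"])
    d=R@M[:3,:3]@np.array([(uv[0]-m["cx"])/m["fx"],(uv[1]-m["cy"])/m["fy"],1.]);o=R@M[:3,3]+p
    return o+d*(z-o[2])/d[2]
E
python3 - <<'E'
from h import *
w=np.load("w1.npz");R,p=w["R"],w["p"]
for z,u in((.033,((281,87),(278,279))),(.008,((120,70),(136.5,278))),(.008,((30,68),(62,284)))):
    a,b=[won(R,p,q,z) for q in u];d=a-b;print(a,b,(a+b)/2,np.arctan2(d[1],d[0]),np.linalg.norm(d))
E
```

```text
[ 0.65795057 -0.22339871  0.033     ] [ 0.46703444 -0.2288075   0.033     ] [ 0.56249251 -0.2261031   0.033     ] 0.02832312900761317 0.19099273188731575
[ 0.66913829 -0.06772664  0.008     ] [ 0.4488171  -0.06822932  0.008     ] [ 0.5589777  -0.06797798  0.008     ] 0.002281583448378553 0.22032177192883998
[0.66732094 0.01877743 0.008     ] [0.43763308 0.01762564 0.008     ] [0.55247701 0.01820154 0.008     ] 0.005014552428352165 0.229690748719867
```

Request:
{"name": "carry_out", "arguments": {
  "rows": [
    [1,0,0.2,4,0.01],
    [1,0,0.2,8,0.01],
    [1,0,0.2,11,0.01],
    [1,0,0.2,13,0.01],
    [1,0,0.2,14.5,0.01],
    [1,0,0.2,15.2,0.01],
    [1,0,0.2,15.2,0.01],
    [0.68,0,0.2,15.2,0.01],
    [0.68,0,0.2,15.2,0.01],
    [0.68,0,0.2,15.2,0.01],
    [0.68,0,0.2,15.2,0.01]
  ]
}}

```text
t: 2.45
tcp_pos: [0.5619, -0.2259, 0.0334]
orientation: [[1.0, 0.03, -0.001], [0.03, -1.0, 0.001], [-0.001, -0.001, -1.0]]
contact_force: [-0.2, -1.4, 0.1]
finger_gap: 0.679
```

Request:
{"name": "carry_out", "arguments": {
  "rows": [
    [0.68,0,-0.2,0,0],
    [0.68,0,-0.6,0,0],
    [0.68,0,-1.2,0,0],
    [0.68,0,-2,0,0],
    [0.68,0,-3,0,0],
    [0.68,0,-4,0,0],
    [0.68,0,-5,0,0],
    [0.68,0,-6,0,0],
    [0.68,0,-7,0,0],
    [0.68,0,-8,0,0],
    [0.68,0,-8.8,0,0],
    [0.68,0,-9.4,0,0]
  ]
}}

```text
t: 3.65
tcp_pos: [0.5591, -0.1311, 0.0335]
orientation: [[1.0, 0.03, -0.001], [0.03, -1.0, 0.001], [-0.001, -0.001, -1.0]]
contact_force: [0.1, -0.0, 0.6]
finger_gap: 0.68
```

Request:
{"name": "carry_out", "arguments": {
  "rows": [
    [0.68,0,-0.6,0,0.01],
    [0.68,0,-1.4,0,0.01],
    [0.68,0,-2.3,0,0.01],
    [0.68,0,-3.2,0,0.01],
    [0.68,0,-4.1,0,0.01],
    [0.68,0,-5,0,0.01],
    [0.68,0,-5.9,0,0.01],
    [0.68,0,-6.7,0,0.01],
    [0.68,0,-7.3,0,0.01],
    [0.68,0,-7.7,0,0.01],
    [0.68,0,-8,0,0.01],
    [0.68,0,-8,0,0.01]
  ]
}}

```text
t: 4.85
tcp_pos: [0.5567, -0.0508, 0.0337]
orientation: [[1.0, 0.02, -0.001], [0.02, -1.0, 0.001], [-0.001, -0.001, -1.0]]
contact_force: [0.0, -0.1, 0.9]
finger_gap: 0.678
```

Run:
```python
from h import *
s=robot.observe();R=s["orientation"];np.savez("w2.npz",R=R,p=s["tcp_pos"]);print(s["t"],s["tcp_pos"],np.arctan2(R[1,0],R[0,0]),s["contact_force"],s["finger_gap"])
cv2.imwrite("pics/w2.png",robot.camera("wrist")[:,:,::-1])
```

```text
4.85 [ 0.5566722  -0.05081298  0.03366264] 0.020371278995868988 [ 0.02746185 -0.11472979  0.91988486] 0.6782981127473023
```

View pics/w2.png

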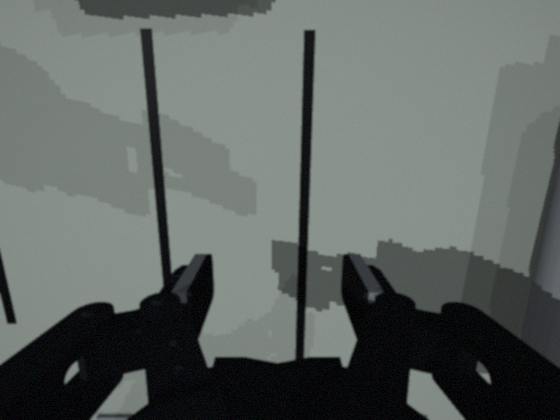

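The roller isn't in the cage; it's at the right edge of the wrist view. I'll check the scene camera.

Run:
```python
from h import *
a=robot.camera("scene")[:,:,::-1];b=robot.camera("side")[:,:,::-1]
cv2.imwrite("pics/scene2.png",a);cv2.imwrite("pics/side2.png",b)
a=cv2.resize(a[190:350,220:480],None,fx=1.5,fy=1.5);b=cv2.resize(b[170:410,100:360],None,fx=1.5,fy=1.5)
o=np.zeros((360,790,3),np.uint8);o[:240,:390]=a;o[:360,395:785]=b;cv2.imwrite("pics/c2.png",o)
```

```text
(no output)
```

View pics/c2.png

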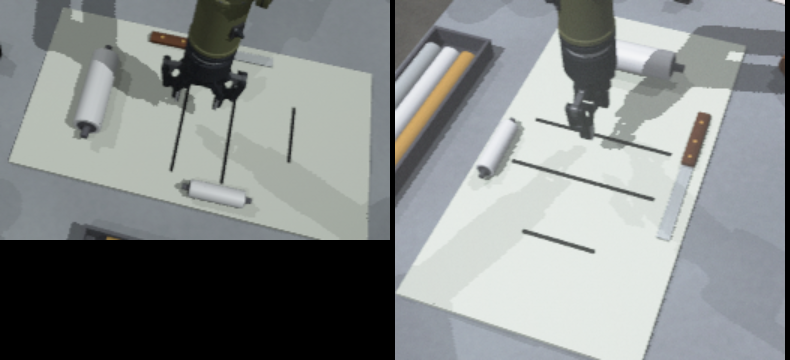

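Run:
```python
from h import *
s=robot.observe();p=s["tcp_pos"]
for n in("scene","side"):
    m=robot.camera_model(n);E=m["extrinsics"]
    for q in((0,.029,-.014),(0,-.029,-.014),(0,0,.1)):
        c=E[:3,:3]@(p+q)+E[:3,3];print(n,q,(c[0]/c[2]*m["fx"]+m["cx"]).round(1),(c[1]/c[2]*m["fy"]+m["cy"]).round(1))
a=cv2.imread("pics/scene2.png")[205:305,265:395];b=cv2.imread("pics/side2.png")[180:280,190:300]
o=np.zeros((400,800,3),np.uint8);o[:325,:422]=cv2.resize(a,(422,325),interpolation=0);o[:337,425:796]=cv2.resize(b,(371,337),interpolation=0);cv2.imwrite("pics/c3.png",o)
```

```text
scene (0, 0.029, -0.014) 358.2 267.7
scene (0, -0.029, -0.014) 336.7 262.5
scene (0, 0, 0.1) 353.6 243.3
side (0, 0.029, -0.014) 228.7 271.6
side (0, -0.029, -0.014) 238.0 252.9
side (0, 0, 0.1) 230.6 229.7
```

View pics/c3.png

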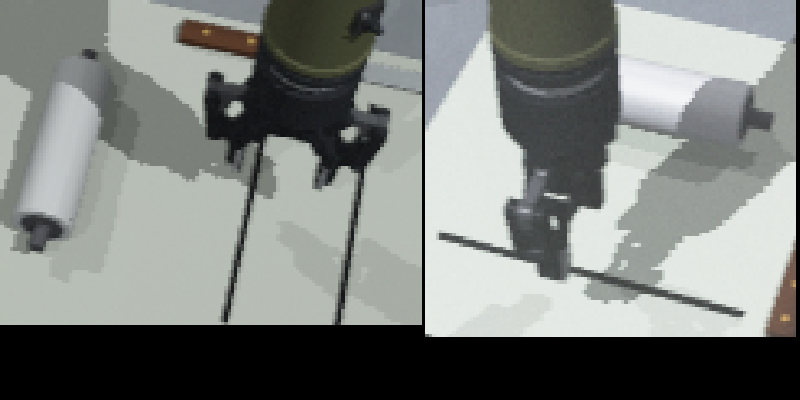

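Run:
```python
from h import *
print(tri((363.6,262.6),(228,262.1)),tri((361,262.6),(228,262.1)))
print(tri((276.7,281),(221.8,200.8)), tri((292.7,221.6),(190+348/3.373,180+121/3.373)))
s=robot.observe();print(s)
```

```text
(array([ 0.55690137, -0.01644365,  0.0586009 ]), np.float64(0.007622110568208591)) (array([ 0.55757099, -0.02130044,  0.05408904]), np.float64(0.003977804387508539))
(array([ 0.65682135, -0.2186177 ,  0.03133759]), np.float64(0.0015212557748739127)) (array([ 0.46659676, -0.22666107,  0.02975182]), np.float64(0.005452633497369803))
{'t': 5.0, 'joint_pos': array([-1.68110657e-01,  4.68387233e-01,  1.75079625e+00,  1.16601711e-03,
        9.23653918e-01,  1.38208034e+00]), 'dq': array([-3.12974800e-03, -9.49618886e-05, -4.76251700e-04,  5.72304565e-04,
        7.26281690e-04, -1.74308453e-03]), 'joint_efforts': array([ 1.42186708e-01, -4.84235501e+01, -1.77178967e+01,  1.39926601e-02,
        1.32458884e-02,  8.47286647e-04]), 'tcp_pos': array([ 0.5567396 , -0.05130781,  0.03364658]), 'orientation': array([[ 0.99980141,  0.01989982, -0.00107122],
       [ 0.01990102, -0.99980132,  0.00112536],
       [-0.00104862, -0.00114646, -0.99999879]]), 'contact_force': array([-0.14358631,  0.72071419, -0.30759509]), 'ft_torque': array([-0.02041687, -0.02043856,  0.02384221]), 'finger_gap': 0.6764304931809967}
```

Run:
```python
from h import *
w=np.load("w2.npz");R,p=w["R"],w["p"]
for dz in(0,.01,.02,.03,.04):
    q=p+[0,0,dz]
    print(dz,[won(R,q,u,.008)[:2].round(4) for u in((147,30),(309.5,30),(166,280),(302,280))])
    # tips seen in wrist at assumed depth
for dz in (.014,.005,-.005,-.02):
    print(dz,[ (won(R,p,u,p[2]-dz)-p).round(4) for u in((209,257),(347,257))])
```

```text
0 [array([0.6677, 0.0194]), array([ 0.6695, -0.0663]), array([0.5227, 0.0191]), array([ 0.5246, -0.0683])]
0.01 [array([0.67 , 0.023]), array([ 0.6719, -0.0671]), array([0.5176, 0.0227]), array([ 0.5195, -0.0692])]
0.02 [array([0.6723, 0.0266]), array([ 0.6743, -0.068 ]), array([0.5124, 0.0262]), array([ 0.5145, -0.0701])]
0.03 [array([0.6746, 0.0302]), array([ 0.6767, -0.0688]), array([0.5073, 0.0298]), array([ 0.5094, -0.0711])]
0.04 [array([0.6769, 0.0338]), array([ 0.6791, -0.0696]), array([0.5021, 0.0333]), array([ 0.5043, -0.072 ])]
0.014 [array([-0.0124,  0.0393, -0.014 ]), array([-0.0106, -0.0424, -0.014 ])]
0.005 [array([-0.0085,  0.0374, -0.005 ]), array([-0.0068, -0.0403, -0.005 ])]
-0.005 [array([-0.0042,  0.0353,  0.005 ]), array([-0.0026, -0.0379,  0.005 ])]
-0.02 [array([0.0023, 0.0321, 0.02  ]), array([ 0.0037, -0.0344,  0.02  ])]
```

Measured fingertips stand near z≈0.055, well above the nominal value, so they passed over the barrel. The roller hasn't moved (within about 1 px). I'll lower the tool carefully here over clear slab and re-measure.

Request:
{"name": "carry_out", "arguments": {
  "rows": [
    [0.68,0,0,0.4,0],
    [0.68,0,0,0.8,0],
    [0.68,0,0,1.2,0],
    [0.68,0,0,1.2,0]
  ]
}}

```text
t: 5.4
tcp_pos: [0.556, -0.0513, 0.0208]
orientation: [[1.0, 0.02, -0.003], [0.02, -1.0, 0.001], [-0.003, -0.001, -1.0]]
contact_force: [-0.2, -0.1, -0.1]
finger_gap: 0.687
```

Request:
{"name": "carry_out", "arguments": {
  "rows": [
    [0.68,0,0,0.3,0],
    [0.68,0,0,0.6,0],
    [0.68,0,0,0.6,0]
  ]
}}

```text
t: 5.7
tcp_pos: [0.5556, -0.0512, 0.0142]
orientation: [[1.0, 0.02, -0.004], [0.02, -1.0, 0.002], [-0.004, -0.002, -1.0]]
contact_force: [-0.1, -0.4, 0.3]
finger_gap: 0.682
```

Run:
```python
from h import *
print(robot.observe()["tcp_pos"])
a=robot.camera("scene")[:,:,::-1];b=robot.camera("side")[:,:,::-1]
a=a[205:305,265:395];b=b[180:280,190:300]
o=np.zeros((400,800,3),np.uint8);o[:300,:390]=cv2.resize(a,None,fx=3,fy=3,interpolation=0);o[:300,400:730]=cv2.resize(b,None,fx=3,fy=3,interpolation=0);cv2.imwrite("pics/c4.png",o)
```

```text
[ 0.55559045 -0.05122878  0.01422694]
```

View pics/c4.png

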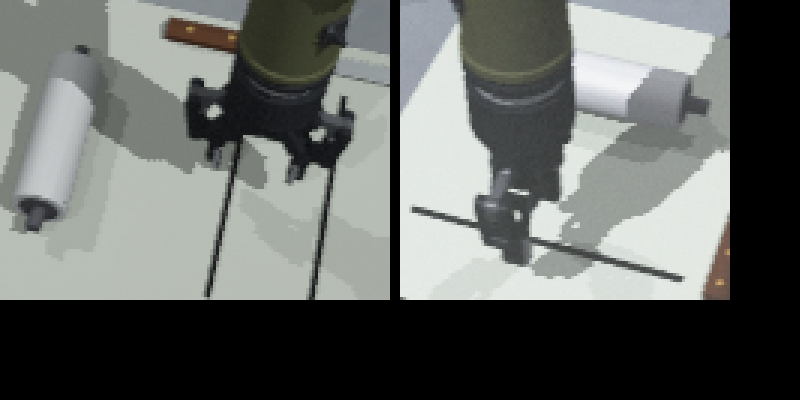

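Request:
{"name": "carry_out", "arguments": {
  "rows": [
    [1,0,0,-4,0],
    [1,0,0,-9,0],
    [1,0.2,4,-9.5,-0.01],
    [1,0.35,9,-9.5,-0.01],
    [1,0.35,14,-9.5,-0.01],
    [1,0.35,17.4,-9.5,-0.01],
    [1,0.35,17.4,-9.5,-0.01],
    [1,0.35,17.4,-9.5,-0.01]
  ]
}}

```text
t: 6.6
tcp_pos: [0.5628, -0.2259, 0.1093]
orientation: [[1.0, 0.028, -0.003], [0.028, -1.0, 0.002], [-0.003, -0.002, -1.0]]
contact_force: [-0.5, 0.3, -0.2]
finger_gap: 1.005
```

Request:
{"name": "carry_out", "arguments": {
  "rows": [
    [1,0,0,3,0],
    [1,0,0,5.5,0],
    [1,0,0,7.5,0],
    [1,0,0,8.8,0],
    [1,0,0,9.6,0],
    [1,0,0,10.1,0],
    [1,0,0,10.1,0],
    [1,0,0,10.1,0]
  ]
}}

```text
t: 7.4
tcp_pos: [0.5632, -0.2258, 0.009]
orientation: [[1.0, 0.028, -0.002], [0.028, -1.0, 0.002], [-0.002, -0.002, -1.0]]
contact_force: [-0.6, 0.2, -0.8]
finger_gap: 1.002
```

Request:
{"name": "carry_out", "arguments": {
  "rows": [
    [0.68,0,0,0,0],
    [0.68,0,0,0,0],
    [0.68,0,0,0,0],
    [0.68,0,0,0,0]
  ]
}}

```text
t: 7.8
tcp_pos: [0.5633, -0.226, 0.0093]
orientation: [[1.0, 0.028, -0.002], [0.028, -1.0, 0.001], [-0.001, -0.001, -1.0]]
contact_force: [0.6, 0.1, 0.2]
finger_gap: 0.682
```

Run:
```python
from h import *
s=robot.observe();R=s["orientation"];np.savez("w3.npz",R=R,p=s["tcp_pos"]);print(s["t"],s["tcp_pos"],np.arctan2(R[1,0],R[0,0]),s["contact_force"],s["finger_gap"])
w=robot.camera("wrist")[:,:,::-1];b=robot.camera("side")[:,:,::-1][160:270,180:320]
cv2.imwrite("pics/w3.png",w)
o=np.zeros((560,800,3),np.uint8);o[:300,:400]=cv2.resize(w,(400,300));o[:314,400:800]=cv2.resize(b,(400,314),interpolation=0);cv2.imwrite("pics/c5.png",o[:320])
```

```text
7.8 [ 0.56326656 -0.22596631  0.00926232] 0.0275655369206717 [0.57037511 0.13094135 0.20308377] 0.6815489478420931
```

View pics/c5.png

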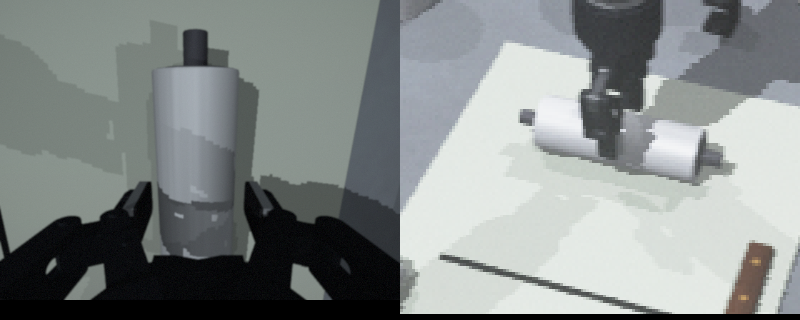

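The roller is now straddled, with a pad on either side of the barrel. Rolling.

Request:
{"name": "carry_out", "arguments": {
  "rows": [
    [0.68,0,-0.2,0,0],
    [0.68,0,-0.5,0,0],
    [0.68,0,-0.9,0,0],
    [0.68,0,-1.4,0,0],
    [0.68,0,-2,0,0],
    [0.68,0,-2.7,0,0],
    [0.68,0,-3.4,0,0],
    [0.68,0,-4.1,0,0],
    [0.68,0,-4.8,0,0],
    [0.68,0,-5.5,0,0],
    [0.68,0,-6.2,0,0],
    [0.68,0,-6.9,0,0]
  ]
}}

```text
t: 9.1
tcp_pos: [0.5612, -0.1563, 0.0092]
orientation: [[1.0, 0.028, -0.002], [0.028, -1.0, 0.001], [-0.002, -0.002, -1.0]]
contact_force: [-1.0, -0.6, -0.6]
finger_gap: 0.678
```

Run:
```python
from h import *
s=robot.observe();print(s["t"],s["tcp_pos"],s["contact_force"],s["finger_gap"])
w=robot.camera("wrist")[:,:,::-1];b=robot.camera("scene")[:,:,::-1][200:310,250:390]
o=np.zeros((320,800,3),np.uint8);o[:300,:400]=cv2.resize(w,(400,300));o[:314,400:800]=cv2.resize(b,(400,314),interpolation=0);cv2.imwrite("pics/c6.png",o)
```

```text
9.1 [ 0.56122659 -0.15631     0.00920784] [-1.00313607 -0.64060997 -0.64944248] 0.6784361572830191
```

View pics/c6.png

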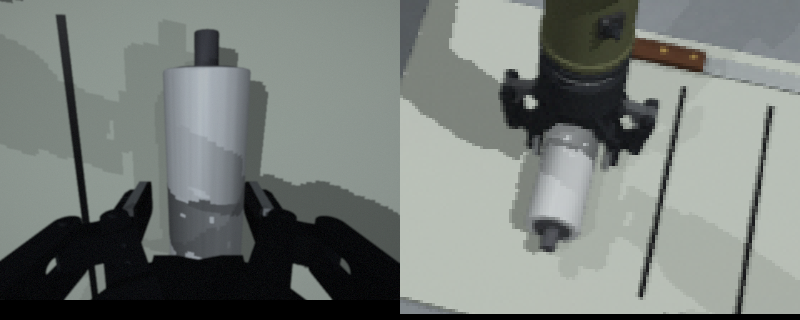

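Request:
{"name": "carry_out", "arguments": {
  "rows": [
    [0.68,0,-0.5,0,0],
    [0.68,0,-1.2,0,0],
    [0.68,0,-1.9,0,0],
    [0.68,0,-2.6,0,0],
    [0.68,0,-3.3,0,0],
    [0.68,0,-4,0,0],
    [0.68,0,-4.7,0,0],
    [0.68,0,-5.4,0,0],
    [0.68,0,-6.1,0,0],
    [0.68,0,-6.8,0,0],
    [0.68,0,-7.5,0,0],
    [0.68,0,-8.2,0,0]
  ]
}}

```text
t: 10.4
tcp_pos: [0.5586, -0.0732, 0.0093]
orientation: [[1.0, 0.028, -0.002], [0.028, -1.0, 0.002], [-0.002, -0.002, -1.0]]
contact_force: [0.5, 0.1, 0.8]
finger_gap: 0.679
```

Request:
{"name": "carry_out", "arguments": {
  "rows": [
    [0.68,0,-0.6,0,0],
    [0.68,0,-1.2,0,0.005],
    [0.68,0,-1.8,0,0.01],
    [0.68,0,-2.4,0,0.015],
    [0.68,0,-3,0,0.02],
    [0.68,0,-3.6,0,0.02],
    [0.68,0,-4.1,0,0.02],
    [0.68,0,-4.5,0,0.02],
    [0.68,0,-4.8,0,0.02],
    [0.68,0,-5,0,0.02],
    [0.68,0,-5,0,0.02],
    [0.68,0,-5,0,0.02]
  ]
}}

```text
t: 11.6
tcp_pos: [0.5572, -0.0233, 0.0094]
orientation: [[1.0, 0.008, -0.002], [0.008, -1.0, 0.002], [-0.002, -0.002, -1.0]]
contact_force: [-0.4, -0.3, -0.1]
finger_gap: 0.682
```

Run:
```python
from h import *
s=robot.observe();R=s["orientation"];p=s["tcp_pos"];print(s["t"],p,np.arctan2(R[1,0],R[0,0]),s["contact_force"],s["finger_gap"])
w=robot.camera("wrist");cv2.imwrite("pics/w4.png",w[:,:,::-1])
g=cv2.cvtColor(w,cv2.COLOR_RGB2GRAY).astype(float)
for v in (110,140,170,200,230):
    d=np.diff(cv2.GaussianBlur(g,(5,5),0)[v]);i=np.argsort(-abs(d))[:14];print(v,sorted((int(k),int(d[k])) for k in i))
```

```text
11.6 [ 0.55717547 -0.02329405  0.00940279] 0.008459766875689025 [-0.36042401 -0.34128724 -0.09376644] 0.6819580358165801
110 [(182, -25), (183, -28), (184, -20), (193, 16), (194, 26), (195, 27), (196, 19), (358, -24), (359, -34), (360, -32), (361, -19), (370, 29), (371, 36), (372, 29)]
140 [(184, -23), (185, -30), (186, -25), (195, 18), (196, 27), (197, 27), (198, 19), (357, -19), (358, -19), (367, 16), (368, 30), (369, 36), (370, 28), (371, 14)]
170 [(186, -22), (187, -30), (188, -27), (197, 20), (198, 28), (199, 27), (200, 18), (355, -18), (356, -21), (357, -16), (365, 17), (366, 31), (367, 35), (368, 27)]
200 [(188, -19), (189, -28), (190, -28), (191, -19), (199, 21), (200, 30), (201, 27), (202, 17), (354, -22), (355, -19), (363, 18), (364, 31), (365, 35), (366, 27)]
230 [(4, 27), (5, 34), (6, 28), (191, -27), (192, -31), (193, -23), (201, 23), (202, 31), (203, 27), (352, -22), (353, -20), (362, 31), (363, 35), (364, 27)]
```

View pics/w4.png

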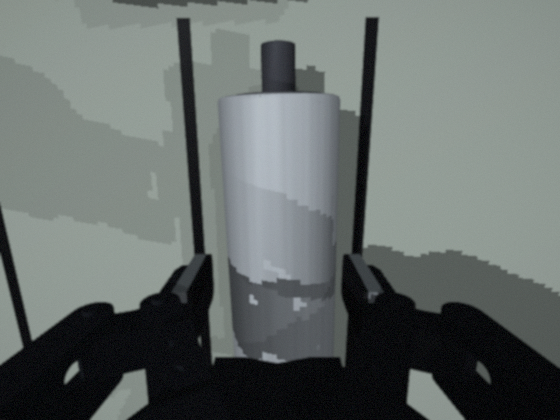

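The roller lies centred between the lines, with the barrel at columns 220-339 and the lines at 189 and 365. Next I'll compute the relative yaw.

```bash
cat > yaw.py <<'E'
from h import *
def yaw(w,R,p):
    g=cv2.GaussianBlur(cv2.cvtColor(w,cv2.COLOR_RGB2GRAY).astype(np.float32),(3,3),0)
    L=[];B=[]
    for v in range(115,235,5):
        r=g[v]
        a=150+np.where(r[150:215]<50)[0].mean();b=345+np.where(r[345:400]<50)[0].mean()
        d=np.abs(np.diff(r));i=int(a)+12+np.argmax(d[int(a)+12:250]);j=320+np.argmax(d[320:int(b)-10])
        L.append((won(R,p,(a,v),.008)+won(R,p,(b,v),.008))/2);B.append((won(R,p,(i+.5,v),.033)+won(R,p,(j+.5,v),.033))/2)
    for n,q in(("lines",L),("barrel",B)):
        q=np.array(q);c=np.polyfit(q[:,0],q[:,1],1);res=np.std(q[:,1]-np.polyval(c,q[:,0]));print(n,"yaw",c[0].round(4),"y at .555",np.polyval(c,.555).round(4),"res",res.round(4))
E
python3 - <<'E'
from yaw import *
s=robot.observe();yaw(cv2.imread("pics/w4.png")[:,:,::-1],s["orientation"],s["tcp_pos"])
E
```

```text
lines yaw 0.0125 y at .555 -0.0244 res 0.0001
barrel yaw -0.0144 y at .555 -0.0226 res 0.0018
```

```bash
cat > yaw2.py <<'E'
from h import *
def barrel(w,R,p,lo=(205,240),hi=(325,352)):
    g=cv2.GaussianBlur(w.astype(np.float32).mean(2),(3,3),0);E=[]
    for s in(lo,hi):
        P=[]
        for v in range(110,250,3):
            d=np.abs(np.diff(g[v,s[0]:s[1]]))
            P+=[(s[0]+k+.5,v) for k in range(1,len(d)-1) if d[k]>3 and d[k]>=d[k-1] and d[k]>=d[k+1]]
        P=np.array(P,float);best=None   # consensus line u=a*v+b
        for i in range(len(P)):
            for j in range(i):
                if abs(P[i,1]-P[j,1])<60: continue
                a=(P[i,0]-P[j,0])/(P[i,1]-P[j,1]);b=P[i,0]-a*P[i,1]
                m=abs(P[:,0]-a*P[:,1]-b)<.8
                if best is None or m.sum()>best.sum(): best=m
        c=np.polyfit(P[best,1],P[best,0],1);E.append(c);print("edge",c,best.sum(),"u@110,240",np.polyval(c,[110,240]).round(1))
    vs=np.arange(110,240,10)
    q=np.array([(won(R,p,(np.polyval(E[0],v),v),.033)+won(R,p,(np.polyval(E[1],v),v),.033))/2 for v in vs])
    c=np.polyfit(q[:,0],q[:,1],1);print("barrel yaw",c[0].round(4),"y@.555",np.polyval(c,.555).round(4))
E
python3 - <<'E'
from yaw2 import *
s=robot.observe();barrel(cv2.imread("pics/w4.png")[:,:,::-1],s["orientation"],s["tcp_pos"])
E
```

```text
edge [6.36083130e-02 2.14150893e+02] 44 u@110,240 [221.1 229.4]
edge [-2.48662999e-02  3.40015204e+02] 38 u@110,240 [337.3 334. ]
barrel yaw 0.0311 y@.555 -0.0266
```

Request:
{"name": "carry_out", "arguments": {
  "rows": [
    [0.68,0,0.1,0,-0.004],
    [0.64,0,0.1,0,-0.004],
    [0.6,0,0.1,0,-0.004],
    [0.57,0,0.1,0,-0.004],
    [0.54,0,0.1,0,-0.004],
    [0.5,0,0.1,0,-0.004],
    [0.5,0,0.1,0,-0.004],
    [0.5,0,0.1,0,-0.004]
  ],
  "squeeze": 20
}}

```text
t: 12.45
tcp_pos: [0.5573, -0.0246, 0.0097]
orientation: [[1.0, 0.013, -0.002], [0.013, -1.0, 0.002], [-0.002, -0.002, -1.0]]
contact_force: [-1.5, -1.4, 4.3]
finger_gap: 0.551
```

Run:
```python
from yaw2 import *
from yaw import yaw
s=robot.observe();R=s["orientation"];print(np.arctan2(R[1,0],R[0,0]));w=robot.camera("wrist");cv2.imwrite("pics/w5.png",w[:,:,::-1]);barrel(w,R,s["tcp_pos"]);yaw(w,R,s["tcp_pos"])
```

```text
0.012533995690470865
edge [6.16707617e-02 2.09736364e+02] 46 u@110,240 [216.5 224.5]
edge [-2.66539310e-02  3.35476519e+02] 44 u@110,240 [332.5 329.1]
barrel yaw 0.0296 y@.555 -0.0255
lines yaw 0.0116 y at .555 -0.0243 res 0.0001
barrel yaw 0.0252 y at .555 -0.0248 res 0.001
```

Request:
{"name": "carry_out", "arguments": {
  "rows": [
    [0.5,0,0,0,0.004],
    [0.5,0,0,0,0.008],
    [0.5,0,0,0,0.012],
    [0.5,0,0,0,0.017],
    [0.5,0,0,0,0.017],
    [0.5,0,0,0,0.017]
  ]
}}

```text
t: 13.1
tcp_pos: [0.5574, -0.0244, 0.0097]
orientation: [[1.0, -0.005, -0.002], [-0.005, -1.0, 0.002], [-0.002, -0.002, -1.0]]
contact_force: [-0.0, -0.0, 4.2]
finger_gap: 0.556
```

Run:
```python
from yaw2 import *
from yaw import yaw
s=robot.observe();R=s["orientation"];print(np.arctan2(R[1,0],R[0,0]));w=robot.camera("wrist");cv2.imwrite("pics/w6.png",w[:,:,::-1]);barrel(w,R,s["tcp_pos"]);yaw(w,R,s["tcp_pos"])
```

```text
-0.004698080515766844
edge [6.40989108e-02 2.08979467e+02] 46 u@110,240 [216.  224.4]
edge [-2.68643369e-02  3.35510866e+02] 43 u@110,240 [332.6 329.1]
barrel yaw 0.0134 y@.555 -0.0253
lines yaw 0.0118 y at .555 -0.0243 res 0.0001
barrel yaw 0.0109 y at .555 -0.0245 res 0.0008
```

Request:
{"name": "carry_out", "arguments": {
  "rows": [
    [0.58,0,0,0,0],
    [0.62,0,0,0,0],
    [0.66,0,0,0,0],
    [0.75,0,0,0,0],
    [0.9,0,0,0,0],
    [1,0,0,0,0],
    [1,0,0,0,0],
    [1,0,0,-1,0],
    [1,0,0,-3,0],
    [1,0,0,-7,0],
    [1,0,0,-12,0],
    [1,0,0,-16,0]
  ]
}}

```text
t: 14.35
tcp_pos: [0.5581, -0.0248, 0.1729]
orientation: [[1.0, -0.005, 0.0], [-0.005, -1.0, 0.002], [0.0, -0.002, -1.0]]
contact_force: [0.2, -0.5, -0.3]
finger_gap: 0.995
```

Request:
{"name": "carry_out", "arguments": {
  "rows": [
    [1,0,0,-1,0],
    [1,0,0,-1,0],
    [1,0,0,-1,0]
  ]
}}

```text
t: 14.65
tcp_pos: [0.5571, -0.0247, 0.1822]
orientation: [[1.0, -0.005, -0.001], [-0.005, -1.0, 0.002], [-0.001, -0.002, -1.0]]
contact_force: [-0.7, 0.1, 0.2]
finger_gap: 1.0
```

Run:
```python
from h import *
s=robot.observe();R=s["orientation"];p=s["tcp_pos"];np.savez("w7.npz",R=R,p=p);print(s["t"],p)
w=robot.camera("wrist")[:,:,::-1];cv2.imwrite("pics/w7.png",w)
b=robot.camera("side")[:,:,::-1];cv2.imwrite("pics/side7.png",b);a=robot.camera("scene")[:,:,::-1];cv2.imwrite("pics/scene7.png",a)
o=np.zeros((600,800,3),np.uint8);o[:420,:560]=w;o[:180,562:800]=cv2.resize(b[200:320,140:300],(238,180))
o[190:190+238,562:800]=cv2.resize(a[200:340,290:430],(238,238));cv2.imwrite("pics/c7.png",o[:430])
```

```text
14.65 [ 0.55714089 -0.02466044  0.18222582]
```

View pics/c7.png

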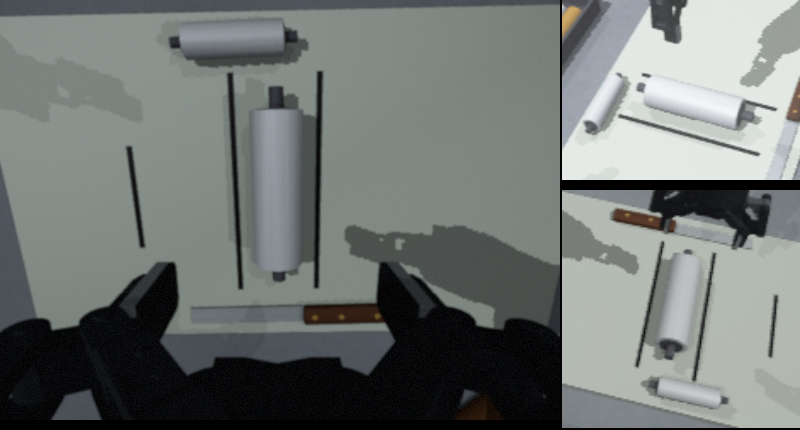

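Run:
```python
from h import *
w=np.load("w7.npz");R,p=w["R"],w["p"];g=cv2.imread("pics/w7.png",0)
def mid(lo,hi,v0,v1,th,z):
    q=[]
    for v in range(v0,v1):
        k=np.where(g[v,lo:hi]<th)[0]
        if len(k): q.append(won(R,p,(lo+k.mean(),v),z))
    return np.array(q)
for n,q in(("L",mid(222,246,80,280,50,.008)),("R",mid(308,330,80,280,50,.008)),
           ("J",np.vstack([mid(262,292,90,104,70,.033),mid(270,290,274,280,70,.033)]))):
    c=np.polyfit(q[:,0],q[:,1],1);print(n,len(q),c[0].round(4),np.polyval(c,.5525).round(4),np.std(q[:,1]-np.polyval(c,q[:,0])).round(4),q[0,:2],q[-1,:2])
```

```text
L 200 0.0123 0.0184 0.0002 [0.66146722 0.01972716] [0.45056833 0.01706742]
R 200 0.011 -0.0674 0.0003 [ 0.66113195 -0.06667616] [ 0.45026393 -0.06898932]
J 20 0.0104 -0.0257 0.0003 [ 0.65011089 -0.02427321] [ 0.46303573 -0.02699968]
```

Run:
```python
from h import *
a=robot.camera("scene")[:,:,::-1];d=cv2.absdiff(a,cv2.imread("pics/scene7.png"))[200:340,290:430];print("diff",d.mean(),(d>40).sum())
print(robot.finish_job())
```

```text
diff 0.6424659863945579 7
the job is handed in; nothing more can be done
None
```

The roller now lies at rest between the two station lines, and the job is handed in at about 15 s of the 38 s allowed. It was rolled, not lifted.

- **How it was moved:** I straddled the barrel with loose fingers and rolled it about 20 cm. At the end I gripped it lightly at 20 N on the slab to centre it, turned it by about 0.017 rad, opened and withdrew.
- **Final checks (wrist camera):** The roller is about 1 mm from the middle of the lines and within about 0.1° of parallel to them. Two scene pictures taken a moment apart showed no movement. The small roller and knife looked undisturbed; I checked them only by eye. Peak reported contact force was about 4 N.
- **What disagreed:** The first pass missed the roller because the fingertips stood about 35 mm higher than the given tip length implies. They went over the barrel without moving it. I measured them, lowered the tool and repeated the pass.
- **Measurement spread:** While the roller was gripped, the barrel-edge yaw estimates differed from each other by up to about 0.004 rad. The final check, from the journals, gave 0.0104 rad against 0.0117 for the lines.

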